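# Check a child's shoe last on the sprung length gauge

## Robot

A 6-joint arm with a two-finger parallel gripper is mounted at the origin on the work surface. World frame = base frame: x ahead of the robot, y to its left, z up, the work surface at z = 0. Lengths are in m, angles in rad, forces in N, time in s.
With the tool pointing down it reaches from about 0.375 to 0.9 m from the base axis. Payload 3.1 kg.
Tool frame: the origin (TCP) lies at the very end of the fingers, on their centre line; the grasp point (between the pads) lies 19 mm behind it; z points along the fingers, y is the line along which they close (so a half turn about z gives the same grasp; the last joint's range is limited). The gripper opens to 85 mm and grips with 20 to 120 N. Pads are 22 mm wide; open, the fingers measure 114 mm over their backs; the gripper's body (76 mm by 85 mm) begins 54 mm behind the grasp point. The pads swing forward as they close: fully open they stand 13 mm farther back than shut.
Start: joints at [0.925, 0.527, 1.433, -0, 1.181, -0.178], TCP at [0.281, 0.558, 0.231] pointing down, gripper open.
Joint ranges: [-3.08, 3.08], [-0.75, 2.2], [0.22, 2.44], [-1.43, 4.57], [0, 2.65], [-2.85, 2.85]. Speed limits (rad/s): [2.79, 2.79, 3.14, 3.14, 3.14, 3.14].

## Interface

Orientations are given as a unit quaternion [x, y, z, w].
In Python, from station import manip, vision gives the robot as it stands.
- The arm moves only by the tool drive_tool, never from a script. Its argument "deltas" is a list that holds one entry, the list of rows, each a list of 4 numbers: the shift along the tool's x, y, z in mm, then the turn about the tool's z in rad. A call has 1 to 5 rows; each row is the pose to reach, as a shift and turn from the pose commanded when the call began, along the tool's axes at that moment; what a row does not reach only later rows make up. A row lasts 1/12 s, in which the tool goes at most 41.7 mm and 7.16 degrees, less where a joint would pass 70% of its speed; a pose out of reach is approached as far as the arm can. A call with a gripper value outside its range is refused whole. "jaw" is the finger opening in mm, from 0 to 85.4, set as the call begins (left out, the last holds). The fingers move at their own pace and stop on an object; "force" is the grip in N (left out, the last holds). Time passes only in rows, so rows that repeat a pose let the fingers close. It gives the time, the measured TCP pose, the force, the opening and the grip force at its end, in the units of the state.
- manip.sense(): the state, without advancing time (a new reading comes with each control period).
- vision.snapshot(name): name is "scene" or "top"; returns the picture (400x640x3 uint8, red, green, blue); there is no depth.
- vision.camera_model(name): a dict with "camera_matrix" (3x3 intrinsics, pixels), "rvec" (rotation vector, rad) and "tvec" (3), from world to camera coordinates, as OpenCV has them. Camera axes: x right, y down, z forward; pixel columns grow to the right and rows downward; lengths in m; the calibration is good to about 2 mm. A picture is of the moment at which its call begins. camera_model takes no time and is no camera call.
- manip.sign_off(): hands the job in; it is judged then, once.
The state is a dict: "t": time; "q": joint angles; "qd": joint speeds; "tau": joint torques, N m; "tcp_pos": TCP position; "tool_rot": TCP orientation; "force": force on the tool from outside, world axes, zero at the start; "ft_torque": the same for the moment, N m; "finger_gap": opening from 0.0 (shut) to 1.0 (fully open); "gripper_force": force on a finger pad.
Only numpy, scipy, OpenCV 4.12 (cv2) and the standard library are available. Lean on these libraries where they do the work, as an engineer would, in place of code of your own. Each camera call takes 0.05 s, during which the arm holds its last target. There are 200 camera calls.

## Task

Check the green shoe last on the sprung length gauge: lift the gauge's black knob, pull the jaw out and drop the knob into the notch at the red mark so that the jaw stays parked there, then stand the green last squarely on the gauge bed between the jaw and the green heel stop, its heel towards the stop. Finally lift the knob out of the notch and ease the jaw back under control, never letting it snap, until it closes on the toe and holds the heel against the stop, and let go. Leave the cream last, the jar and the brush where they are.

Things in the scene. Friction and masses are not known exactly. Their poses are not given: they have to be found in the camera images.
- gauge: Grey length gauge fixed to the bench. Base plate 360 mm long (own x -200 to 160), 114 wide, 20 high (bed top z = 20). Origin: underside, middle line. +x points from the sprung aluminium jaw to the green heel stop (face at x = 120, 90 wide, top z = 75). A steel rack 10 mm high, 16 wide, runs at y = 36 beside the jaw's path, with three 20 mm notches beside yellow, red and blue patches.
- jaw (a joint): How far the jaw is pulled to the gauge's -x, m, 0 to 0.105. A spring draws it back: 3.3 N at 0, 6.5 N at the red notch. Notch middles: yellow 0.020, red 0.058, blue 0.096. Parked in red, the spring holds the tooth on the notch's wall at about 0.052. With the last held between jaw and stop it reads 0.034.
- knob (a joint): How far the black knob is lifted relative to the jaw, m, 0 (down) to 0.016. A spring of 2 to 3 N and its weight push it down. Its side tooth (8 mm long) sits 8 mm deep in the rack: lift it at least 9 mm to pass over. Down in a notch it reads 0, standing on the rack 0.008.
- knob_grip (a point): Grip point of the black knob riding on the jaw: a block 26 mm long (gauge x), 18 wide (gauge y), 42 high; grasp it from above across the 18 mm. The point is on its middle, 16 mm below its top, 74 mm above the bench when down; in the gauge's frame x = -46 mm minus the jaw value, y = 0. The tooth is level with it in x.
- jaw_face (a point): Middle of the jaw plate's face that meets the toe, 40 mm above the bench; in the gauge's frame x = -6 mm minus the jaw value. The plate is 76 mm wide, from 22 to 58 mm above the bench.
- red_mark (a point): The middle of the red notch, on the rack's middle line (y = 36 mm in the gauge's frame), at bed height. The knob's tooth is centred over it when knob_grip has the same x in the gauge's frame.
- stop_face (a point): The middle of the heel stop's face, at bed height (20 mm above the bench), where the heel must end.
- green_last: Sage green plastic child's shoe last (foot form), loose, about 0.25 kg, 160 mm long, 60 mm wide at the ball, 85 mm high, flat sole. Origin: middle of the sole, 80 mm from heel and toe. Its -x axis points to the toe, +x to the heel, z up. Starts standing upright on the bench right of the gauge, in either of two places.
- green_last_grip (a point): Where to grip the green last: inside its upright cone, which is 34 mm wide (last's y) with upright sides, 58 mm long, from 45 to 85 mm above the sole. The point is 28 mm to the heel side of the origin and 68 mm above the sole.
- heel (a point): The rearmost point of the green last's heel, 20 mm above its sole, 80 mm from its origin along +x.
- toe (a point): The foremost point of the green last's toe, 8 mm above its sole, 80 mm from its origin along -x.
- cream_last: A second last of the same shape and size in cream, a bystander. Origin: middle of the sole.
- polish_jar: Amber glass jar with a black lid, 60 mm across and 65 mm high, a bystander. Origin: middle of its underside.
- brush: Brush 170 mm long lying on the bench left of the gauge, a bystander. Origin: middle of its underside.
Not all that is in view belongs to the job. What is shaped like the green_last but orange is not meant.

How it is judged:
By the outcome, as a careful person would: the job done as asked, in the order asked, and still so for the second after the job is handed in, with the robot touching nothing.
It also fails if it takes over 72 s, if anything falls off the work surface, if the arm or the gripper's body presses on something with over 40 N, if the wrist force passes 120 N, or if a joint passes its speed limit or range.

## Working session

There is one attempt and no reset: what is moved stays moved. The work goes in short steps, Python scripts to look and compute and a tool call to move; the robot and the scene stay as the last step left them, time stands still between calls to the robot, and variables do not carry over. Pictures are saved under pics/ and viewed, at most 11 in all, crops included, and the job is handed in when it is done.

Besides the shell and the picture viewer there is one more tool, called after "Request:" as name(argument=value, ...), one argument or row to a line, values as JSON. drive_tool: Moves the arm, as the interface text tells. Its arguments: {"type":"object","properties":{"deltas":{"type":"array"},"jaw":{"type":"number"},"force":{"type":"number"}},"required":["deltas"]}

```bash
mkdir -p pics; ls
python3 - <<'E'
from station import manip, vision
import cv2
s=manip.sense();print(s)
for n in("scene","top"):
    cv2.imwrite(f"pics/{n}0.png",vision.snapshot(n)[:,:,::-1]); print(n,vision.camera_model(n))
E
```

```text
pics
{'t': 0.0, 'q': array([ 9.25508592e-01,  5.28476663e-01,  1.43391475e+00, -2.43809423e-05,
        1.18139623e+00, -1.78488508e-01]), 'qd': array([ 2.86334284e-04,  4.22586686e-05, -1.29199796e-03,  2.55086635e-04,
       -6.56520468e-04,  1.40624306e-04]), 'tau': array([-1.21848425e-03, -4.42350590e+01, -1.78025776e+01, -1.62045967e-04,
        8.32675636e-03,  2.04986355e-05]), 'tcp_pos': array([0.28080012, 0.55755941, 0.23032321]), 'tool_rot': array([ 2.31281635e-01,  9.72886222e-01, -1.01021955e-03, -4.29040950e-04]), 'force': array([1.06150585, 0.2912348 , 0.47119336]), 'ft_torque': array([-0.05287564,  0.04478945,  0.00581086]), 'gripper_force': 0.0, 'finger_gap': 1.0008415221452174}
scene {'camera_matrix': array([[368.31368782,   0.        , 318.76010576],
       [  0.        , 368.31368782, 201.81110379],
       [  0.        ,   0.        ,   1.        ]]), 'rvec': array([ 1.7861377 ,  1.53979536, -0.7431305 ]), 'tvec': array([-0.08933464, -0.25942573,  1.37529232])}
top {'camera_matrix': array([[410.63264422,   0.        , 324.98721309],
       [  0.        , 410.63264422, 193.06472901],
       [  0.        ,   0.        ,   1.        ]]), 'rvec': array([ 2.13065694, -2.11550662,  0.18835956]), 'tvec': array([0.01149248, 0.52413575, 1.26232668])}
```

View pics/top0.png

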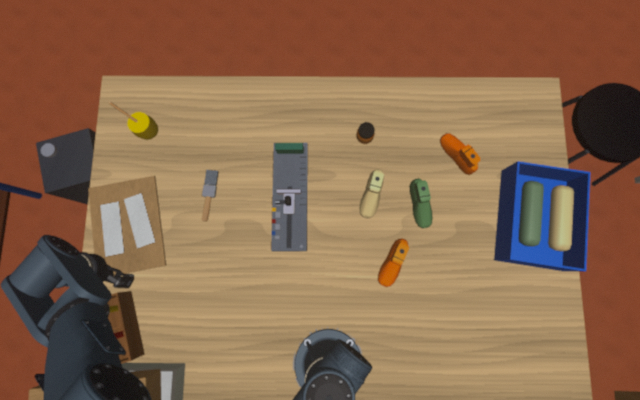

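View pics/scene0.png

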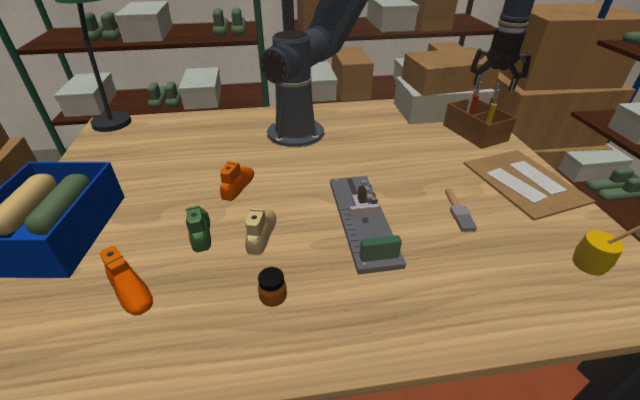

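```bash
cat > h.py <<'E'
import numpy as np, cv2
from station import manip, vision
def px2w(n,uv,z):
    c=vision.camera_model(n);R=cv2.Rodrigues(c["rvec"])[0];t=c["tvec"]
    d=R.T@np.linalg.inv(c["camera_matrix"])@np.array([*uv,1.]);o=-R.T@t
    return o+d*(z-o[2])/d[2]
def w2px(n,p):
    c=vision.camera_model(n)
    return cv2.projectPoints(np.array(p,float).reshape(-1,1,3),c["rvec"],c["tvec"],c["camera_matrix"],None)[0].reshape(-1,2)
def tri(a,b):
    P=[];u=[]
    for n in("scene","top"):
        c=vision.camera_model(n);P.append(c["camera_matrix"]@np.c_[cv2.Rodrigues(c["rvec"])[0],c["tvec"]])
    X=cv2.triangulatePoints(P[0],P[1],np.array(a,float).reshape(2,1),np.array(b,float).reshape(2,1));return (X[:3]/X[3]).ravel()
def crop(im,x0,y0,w,h,k):return cv2.resize(im[y0:y0+h,x0:x0+w],None,fx=k,fy=k,interpolation=cv2.INTER_CUBIC)
E
python3 - <<'E'
from h import *
t=cv2.imread("pics/top0.png");s=cv2.imread("pics/scene0.png")
a=crop(t,265,135,50,120,5);b=crop(t,405,170,40,65,5);c=crop(s,325,170,85,105,5);d=crop(s,180,200,40,55,5)
o=np.zeros((600,800,3),np.uint8)
o[:600,:250]=a;o[:325,255:455]=b;o[325:600,255:455]=d;
e=crop(s,325,170,85,105,4);o[:420,458:798]=e
cv2.imwrite("pics/c1.png",o)
E
```

```text
(no output)
```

View pics/c1.png

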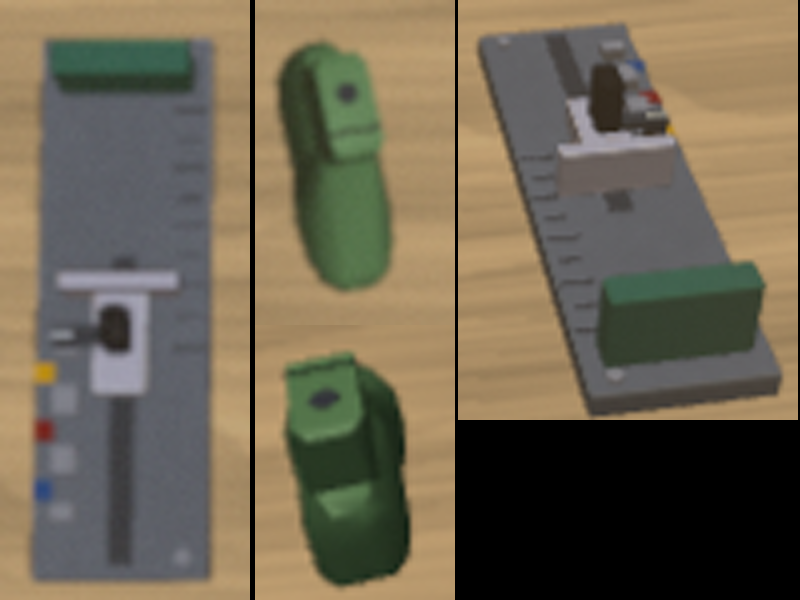

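```bash
cat > fit.py <<'E'
from h import *
from scipy.optimize import least_squares
T=lambda x,y:(265+x/5-.4,135+y/5-.4)
S=lambda x,y:(325+(x-458)/4-.4,170+y/4-.4)
obs=[("top",T(45,40),(160,57,20)),("top",T(213,38),(160,-57,20)),("top",T(210,578),(-200,-57,20)),("top",T(35,578),(-200,57,20)),
("scene",S(478,38),(-200,-57,20)),("scene",S(628,25),(-200,57,20)),("scene",S(778,375),(160,57,20)),("scene",S(588,400),(160,-57,20))]
def res(p):
    r=[]
    for n,uv,m in obs:
        c,s=np.cos(p[2]),np.sin(p[2]);x,y,z=np.array(m)/1e3
        r.append(w2px(n,[p[0]+c*x-s*y,p[1]+s*x+c*y,z])[0]-uv)
    return np.ravel(r)
f=least_squares(res,[.5,.1,0]);print("gauge",f.x.round(4));print(f.fun.reshape(-1,2).round(1))
g=f.x;np.save("g.npy",g)
def G(x,y,z):
    c,s=np.cos(g[2]),np.sin(g[2]);return np.array([g[0]+c*x-s*y,g[1]+s*x+c*y,z])
for nm,p in dict(knobtop=G(-.046,0,.09),red=G(-.104,.036,.02),yel=G(-.066,.036,.02),jawtop=G(-.006,0,.058)).items():
    a=w2px("top",p)[0];b=w2px("scene",p)[0];print(nm,"topcrop",((a-[265,135]+.4)*5).round(),"scenecrop",((b-[325,170]+.4)*4+[458,0]).round())
hole=tri((180+(325-255)/5-.4,200+(398-325)/5-.4),(405+(347-255)/5-.4,170+95/5-.4));print("hole",hole)
for n,w in(("top",(405,170,40,65)),("scene",(180,200,40,60))):
    im=cv2.imread(f"pics/{n}0.png").astype(int);x0,y0,W,H=w;q=im[y0:y0+H,x0:x0+W];m=(q[...,1]>q[...,2]+12)
    ys,xs=np.nonzero(m);pts=np.c_[xs+x0,ys+y0].astype(float);print(n,len(pts),pts.min(0),pts.max(0),pts.mean(0))
    np.save(f"m_{n}.npy",m)
    if n=="top":
        for z in(.01,.03):
            wp=np.array([px2w(n,p,z)[:2] for p in pts]);c=wp.mean(0);u,s,v=np.linalg.svd(wp-c);print(c,v[0],np.ptp((wp-c)@v[0]),np.ptp((wp-c)@v[1]), c+v[0]*((wp-c)@v[0]).max(), c+v[0]*((wp-c)@v[0]).min())
        # cone edges direction
        for a,b in(((360,62),(379,148)),((318,70),(334,155))):
            A,B=[px2w(n,(405+(x-255)/5,170+y/5),.085) for x,y in(a,b)];print("edge",A,B,np.arctan2(*(A-B)[[1,0]]))
E
python3 fit.py
```

```text
gauge [0.5428 0.1295 0.0029]
[[ 0.4 -0.9]
 [ 1.  -0.4]
 [ 0.2  0.3]
 [-0.7  0.2]
 [-0.2 -0.7]
 [-0.7 -0.7]
 [ 1.2  0.1]
 [-0.1 -0.3]]
knobtop topcrop [116. 322.] scenecrop [607.  74.]
red topcrop [ 69. 429.] scenecrop [630. 101.]
yel topcrop [ 70. 370.] scenecrop [644. 134.]
jawtop topcrop [122. 268.] scenecrop [619. 151.]
hole [ 0.53336465 -0.28935154  0.08506128]
top 574 [414. 179.] [431. 227.] [423.00696864 204.47212544]
[ 0.49559972 -0.30478902] [-0.99950767 -0.03137555] 0.15912627112031258 0.05237246660808727 [ 0.42180369 -0.30710555] [ 0.58085162 -0.30211288]
[ 0.49243954 -0.30009032] [-0.99950767 -0.03137555] 0.15672725139846583 0.05158288875026408 [ 0.41975607 -0.30237193] [ 0.57640616 -0.29745452]
edge [ 0.55304156 -0.29895662  0.085     ] [ 0.49885755 -0.30866078  0.085     ] 0.17721746105650468
edge [ 0.54778758 -0.27268909  0.085     ] [ 0.4942902 -0.2807641  0.085    ] 0.14981138328732968
scene 810 [187. 206.] [210. 251.] [198.15061728 228.29506173]
```

Request:
drive_tool(
  deltas=[
    [[-31,-23,0,-0.12],[-62,-46,0,-0.24],[-93,-69,0,-0.36],[-123,-92,0,-0.468],[-154,-114,0,-0.468]],
  ],
  jaw=50,
)

```text
t: 0.52
tcp_pos: [0.3673, 0.3852, 0.2309]
tool_rot: [-0.003, 1.0, -0.0, -0.001]
force: [0.8, 0.9, -0.7]
finger_gap: 0.584
gripper_force: 0.0
```

Request:
drive_tool(
  deltas=[
    [[-18,-36,10,0],[-36,-72,20,0],[-54,-108,30,0],[-72,-144,40,0],[-90,-180,50,0]],
  ],
)

```text
t: 0.93
tcp_pos: [0.458, 0.2053, 0.1808]
tool_rot: [-0.001, 1.0, 0.0, -0.0]
force: [1.0, -0.0, -0.3]
finger_gap: 0.579
gripper_force: 0.0
```

Request:
drive_tool(
  deltas=[
    [[-18,-36,10,0],[-36,-72,20,0],[-39,-76,40,0],[-39,-76,40,0],[-39,-76,40,0]],
  ],
)

```text
t: 1.35
tcp_pos: [0.4955, 0.1308, 0.1403]
tool_rot: [0.0, 1.0, 0.0, -0.002]
force: [-0.8, 0.7, 0.6]
finger_gap: 0.582
gripper_force: 0.0
```

Run:
```python
from h import *
print({k:np.round(v,4) for k,v in manip.sense().items() if k in("t","tcp_pos","tool_rot","force")})
t=vision.snapshot("top")[:,:,::-1];s=vision.snapshot("scene")[:,:,::-1]
o=np.zeros((500,800,3),np.uint8);o[:500,:350]=crop(t,255,140,70,100,5);o[:500,355:780]=crop(s,325,140,85,100,5)
cv2.imwrite("pics/k1.png",o)
```

```text
{'t': np.float64(1.35), 'tcp_pos': array([0.4955, 0.1308, 0.1403]), 'tool_rot': array([ 3.0e-04,  1.0e+00,  1.0e-04, -2.1e-03]), 'force': array([-0.7688,  0.6976,  0.6193])}
```

View pics/k1.png

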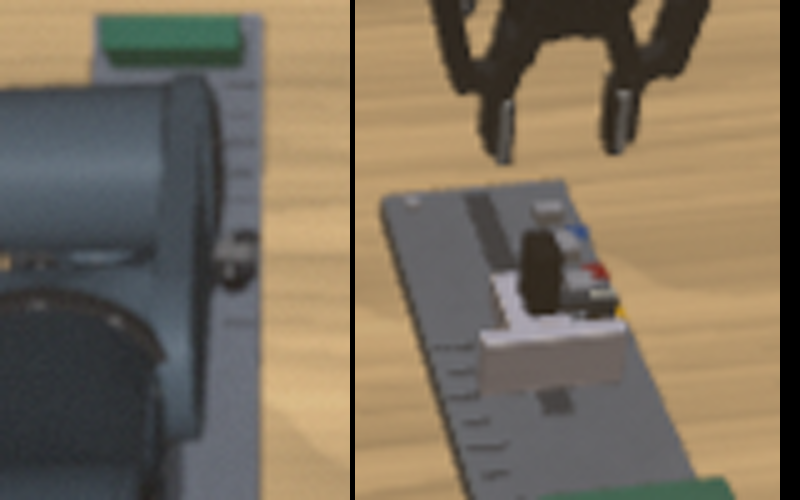

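Run:
```python
from h import *
f=lambda p:((w2px("scene",p)[0]-[325,140]+.4)*5+[355,0]).round(1)
print(f([.4955,.1308,.1403]),f([.4968,.1294,.09]),f([.4968,.1294,.048]),f([.4955,.1308,.09]))
for z in(.03,.04,.05):print(z,f([.4968,.1294+.036,z]))
```

```text
[551.4 159.2] [542.  242.1] [536.3 305.9] [544.  240.4]
0.03 [599.2 326. ]
0.04 [600.9 311.5]
0.05 [602.7 296.7]
```

Request:
drive_tool(
  deltas=[
    [[-1,-1,25,0],[-1,-1,50,0],[-1,-1,75,0],[-1,-1,82,0],[-1,-1,82,0]],
  ],
)

```text
t: 1.87
tcp_pos: [0.4962, 0.1314, 0.0586]
tool_rot: [-0.002, 1.0, -0.0, -0.002]
force: [-0.3, 0.4, 0.4]
finger_gap: 0.587
gripper_force: 0.0
```

Request:
drive_tool(
  deltas=[
    [[0,0,0,0],[0,0,0,0],[0,0,0,0],[0,0,0,0]],
  ],
  jaw=22,
  force=25,
)

```text
t: 2.2
tcp_pos: [0.4986, 0.1304, 0.0606]
tool_rot: [-0.001, 1.0, 0.0, 0.001]
force: [0.2, 0.3, -0.3]
finger_gap: 0.255
gripper_force: 0.0
```

Run:
```python
from h import *
print({k:np.round(v,4) for k,v in manip.sense().items() if k in("t","tcp_pos","tool_rot","force","finger_gap")})
s=vision.snapshot("scene")[:,:,::-1]
cv2.imwrite("pics/k2.png",crop(s,340,150,70,70,7))
```

```text
{'t': np.float64(2.2), 'tcp_pos': array([0.4986, 0.1304, 0.0606]), 'tool_rot': array([-7.0e-04,  1.0e+00,  1.0e-04,  1.3e-03]), 'force': array([ 0.218 ,  0.2534, -0.2589]), 'finger_gap': np.float64(0.2552)}
```

View pics/k2.png

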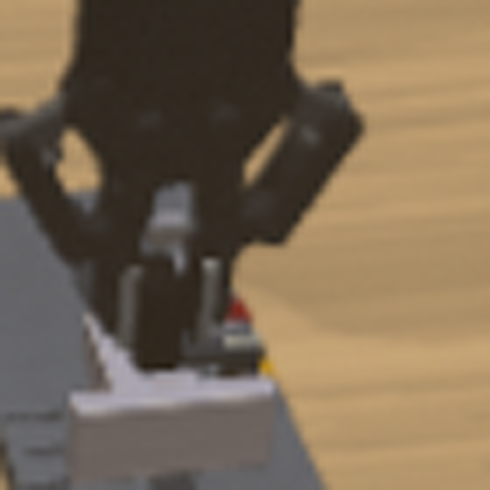

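The fingers stand either side of the black knob (knob ≈(165,310), pads ≈(130,310) and (210,300)), so I can close.

Request:
drive_tool(
  deltas=[
    [[0,0,0,0],[0,0,0,0],[0,0,0,0],[0,0,0,0]],
  ],
  jaw=10,
  force=45,
)

```text
t: 2.58
tcp_pos: [0.4983, 0.1294, 0.0604]
tool_rot: [-0.001, 1.0, -0.001, 0.001]
force: [-0.0, -2.9, 5.0]
finger_gap: 0.2
gripper_force: 46.1
```

Request:
drive_tool(
  deltas=[
    [[0,0,-4,0],[0,0,-8,0],[0,0,-12,0],[0,0,-12,0]],
  ],
)

```text
t: 2.92
tcp_pos: [0.4983, 0.1295, 0.0721]
tool_rot: [-0.001, 1.0, -0.001, 0.001]
force: [1.0, -5.1, -4.3]
finger_gap: 0.2
gripper_force: 44.9
```

Request:
drive_tool(
  deltas=[
    [[8,0,0,0],[18,0,0,0],[30,0,0,0],[42,0,0,0],[50,0,0,0]],
  ],
)

```text
t: 3.33
tcp_pos: [0.45, 0.1292, 0.0719]
tool_rot: [-0.001, 1.0, -0.001, 0.003]
force: [6.4, -9.0, -2.5]
finger_gap: 0.203
gripper_force: 44.9
```

Request:
drive_tool(
  deltas=[
    [[4,0,0,0],[8,0,0,0],[8,0,0,0],[8,0,0,0]],
  ],
)

```text
t: 3.67
tcp_pos: [0.4438, 0.1292, 0.0721]
tool_rot: [-0.001, 1.0, -0.001, 0.004]
force: [6.2, -8.4, -2.3]
finger_gap: 0.201
gripper_force: 44.9
```

Run:
```python
from h import *
g=np.load("g.npy");p=manip.sense()["tcp_pos"];print(p,"target x",g[0]-.104, manip.sense()["force"])
s=vision.snapshot("scene")[:,:,::-1]
cv2.imwrite("pics/k3.png",crop(s,335,150,70,70,7))
```

```text
[0.44377561 0.12915296 0.07213584] target x 0.4388391345226612 [ 6.16285269 -8.40504478 -2.32751829]
```

View pics/k3.png

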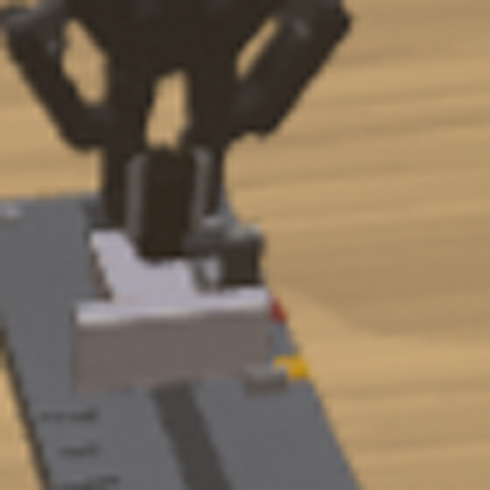

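Run:
```python
from h import *
g=np.load("g.npy")
f=lambda p,k=7,o=(335,150):((w2px("scene",p)[0]-o+.4)*k).round(1)
def G(x,y,z):
    c,s=np.cos(g[2]),np.sin(g[2]);return [g[0]+c*x-s*y,g[1]+s*x+c*y,z]
for j in(.050,.054,.058,.062):print(j,f(G(-.006-j,-.038,.058)),f(G(-.006-j,.038,.058)),f(G(-.006-j,-.038,.022)),f(G(-.006-j,.038,.022)))
print(0,[f(G(-.006,y,z),5,(325,140)) +[355,0] for y,z in((-.038,.058),(.038,.058),(-.038,.022),(.038,.022))])
```

```text
0.05 [ 80.9 330.8] [276.6 312.3] [ 76.7 404.5] [268.  385.8]
0.054 [ 78.7 324.4] [273.8 306. ] [ 74.6 398. ] [265.3 379.4]
0.058 [ 76.6 318. ] [271.  299.8] [ 72.5 391.6] [262.6 373.1]
0.062 [ 74.4 311.7] [268.3 293.6] [ 70.4 385.2] [260.  366.8]
0 [array([483.2, 346. ]), array([628.5, 331.7]), array([479.6, 399.4]), array([621.6, 384.9])]
```

Request:
drive_tool(
  deltas=[
    [[2,0,0,0],[2,0,4,0],[2,0,8,0],[2,0,12,0],[2,0,12,0]],
  ],
)

```text
t: 4.13
tcp_pos: [0.4432, 0.1292, 0.0604]
tool_rot: [-0.001, 1.0, -0.0, 0.005]
force: [7.0, -8.2, -1.3]
finger_gap: 0.205
gripper_force: 45.3
```

Request:
drive_tool(
  deltas=[
    [[-2,0,0,0],[-4,0,0,0],[-4,0,0,0]],
  ],
)

```text
t: 4.38
tcp_pos: [0.4462, 0.1292, 0.0604]
tool_rot: [-0.001, 1.0, -0.001, 0.004]
force: [6.1, -8.3, 0.6]
finger_gap: 0.202
gripper_force: 45.5
```

Request:
drive_tool(
  deltas=[
    [[-1,0,0,0],[-1,0,0,0],[-2,0,0,0],[-2,0,0,0]],
  ],
)

```text
t: 4.72
tcp_pos: [0.4463, 0.1292, 0.0604]
tool_rot: [-0.001, 1.0, -0.001, 0.002]
force: [2.1, -7.8, 2.9]
finger_gap: 0.2
gripper_force: 45.9
```

Request:
drive_tool(
  deltas=[
    [[-1,0,0,0],[-2,0,0,0],[-2,0,0,0]],
  ],
)

```text
t: 4.97
tcp_pos: [0.4463, 0.1292, 0.0604]
tool_rot: [-0.001, 1.0, -0.001, 0.0]
force: [0.5, -7.7, 6.1]
finger_gap: 0.202
gripper_force: 46.3
```

Request:
drive_tool(
  deltas=[
    [[0,0,0,0],[0,0,0,0],[0,0,-6,0],[0,0,-30,0],[0,0,-65,0]],
  ],
  jaw=50,
)

```text
t: 5.38
tcp_pos: [0.4434, 0.1304, 0.1232]
tool_rot: [-0.0, 1.0, 0.0, -0.004]
force: [1.6, 0.1, -0.3]
finger_gap: 0.584
gripper_force: 0.0
```

Request:
drive_tool(
  deltas=[
    [[0,0,-40,0],[-10,-25,-70,0],[-20,-60,-70,0],[-30,-98,-70,0],[-40,-136,-70,0]],
  ],
  jaw=60,
)

```text
t: 5.8
tcp_pos: [0.4863, -0.0063, 0.1959]
tool_rot: [-0.001, 1.0, 0.0, 0.001]
force: [1.8, 0.1, -0.3]
finger_gap: 0.704
gripper_force: 0.0
```

Request:
drive_tool(
  deltas=[
    [[-8,-38,0,0],[-16,-76,0,0],[-24,-114,0,0],[-32,-152,0,-0.078],[-40,-190,0,-0.157]],
  ],
)

```text
t: 6.22
tcp_pos: [0.526, -0.1969, 0.1947]
tool_rot: [-0.081, 0.997, 0.001, -0.0]
force: [0.1, 1.1, -0.4]
finger_gap: 0.704
gripper_force: 0.0
```

Run:
```python
from h import *
g=np.load("g.npy");p=manip.sense();print(p["tcp_pos"],p["tool_rot"],p["force"])
t=vision.snapshot("top")[:,:,::-1];s=vision.snapshot("scene")[:,:,::-1]
o=np.zeros((500,800,3),np.uint8);o[:500,:300]=crop(t,265,140,60,100,5);o[:500,305:780]=crop(s,325,150,95,100,5)
cv2.imwrite("pics/k4.png",o)
```

```text
[ 0.52599153 -0.19693488  0.1946686 ] [-8.06712563e-02  9.96740596e-01  5.76095830e-04 -2.60029020e-05] [ 0.05531646  1.06753086 -0.37968368]
```

View pics/k4.png

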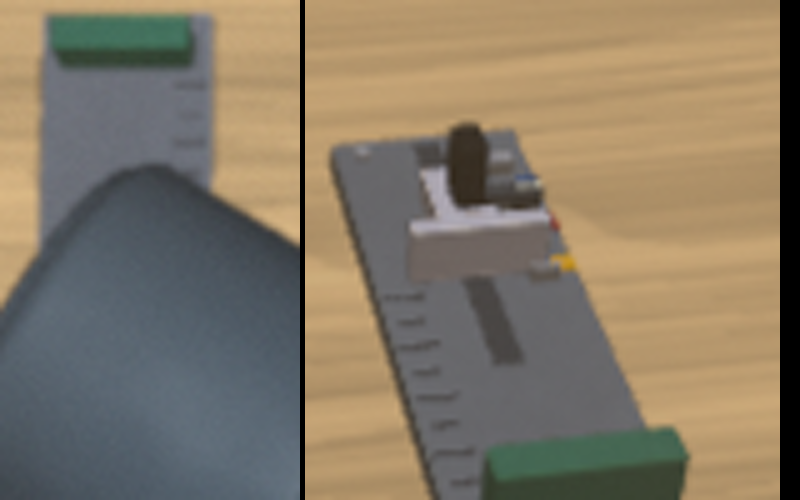

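Request:
drive_tool(
  deltas=[
    [[5,-31,0,0],[10,-62,10,0],[15,-92,20,0],[15,-92,50,0],[15,-92,80,0]],
  ],
)

```text
t: 6.73
tcp_pos: [0.5269, -0.2909, 0.1151]
tool_rot: [-0.077, 0.997, -0.001, 0.002]
force: [-0.3, 0.1, -0.0]
finger_gap: 0.702
gripper_force: 0.0
```

Request:
drive_tool(
  deltas=[
    [[0,0,30,0],[0,0,55,0],[0,0,63,0],[0,0,63,0]],
  ],
)

```text
t: 7.07
tcp_pos: [0.5244, -0.2869, 0.0492]
tool_rot: [-0.079, 0.997, 0.002, -0.002]
force: [1.0, 0.3, 0.1]
finger_gap: 0.705
gripper_force: 0.0
```

Request:
drive_tool(
  deltas=[
    [[0,0,0,0],[0,0,0,0],[0,0,0,0],[0,0,0,0],[0,0,0,0]],
  ],
  jaw=20,
  force=40,
)

```text
t: 7.48
tcp_pos: [0.5276, -0.2902, 0.0534]
tool_rot: [-0.079, 0.997, -0.002, 0.002]
force: [0.7, -0.6, 6.2]
finger_gap: 0.384
gripper_force: 42.3
```

Run:
```python
from h import *
p=manip.sense();print(p["tcp_pos"],p["tool_rot"],p["force"],p["finger_gap"])
s=vision.snapshot("scene")[:,:,::-1]
cv2.imwrite("pics/k5.png",crop(s,160,160,100,100,5))
```

```text
[ 0.52755309 -0.29019004  0.05343014] [-0.07897811  0.99687286 -0.00173762  0.00198398] [ 0.72344459 -0.62101554  6.19631726] 0.3843276473596605
```

View pics/k5.png

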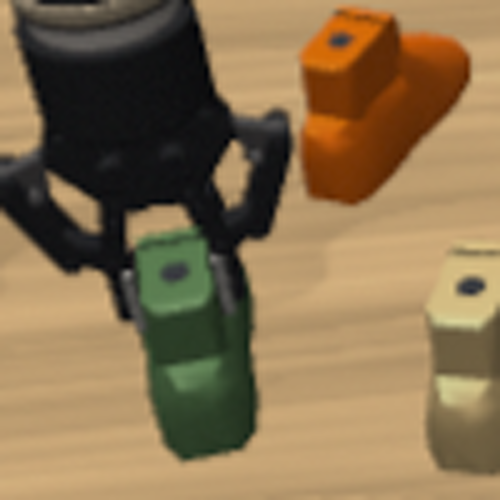

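Request:
drive_tool(
  deltas=[
    [[0,0,-8,0],[0,0,-25,0],[0,0,-55,0],[0,0,-85,0],[0,0,-110,0]],
  ],
)

```text
t: 7.95
tcp_pos: [0.5248, -0.2881, 0.1625]
tool_rot: [-0.079, 0.997, 0.001, -0.001]
force: [0.9, -1.0, -2.9]
finger_gap: 0.384
gripper_force: 41.5
```

Request:
drive_tool(
  deltas=[
    [[-4,12,-5,0],[-12,36,-5,0],[-24,69,-5,0],[-36,103,-5,0],[-48,137,-5,0]],
  ],
)

```text
t: 8.37
tcp_pos: [0.5497, -0.1432, 0.1648]
tool_rot: [-0.078, 0.997, 0.001, -0.002]
force: [0.8, -0.3, -3.5]
finger_gap: 0.387
gripper_force: 41.5
```

Request:
drive_tool(
  deltas=[
    [[-12,34,0,0],[-24,68,0,0],[-36,102,0,0],[-48,136,0,0],[-60,170,0,0]],
  ],
)

```text
t: 8.78
tcp_pos: [0.5818, 0.0342, 0.1646]
tool_rot: [-0.079, 0.997, 0.001, -0.002]
force: [1.0, 0.6, -2.7]
finger_gap: 0.39
gripper_force: 41.5
```

Request:
drive_tool(
  deltas=[
    [[-11,32,0,0.04],[-22,62,0,0.08],[-30,86,0,0.12],[-33,96,0,0.155],[-33,96,0,0.155]],
  ],
)

```text
t: 9.2
tcp_pos: [0.5992, 0.1351, 0.1644]
tool_rot: [-0.003, 1.0, 0.001, -0.002]
force: [0.5, 0.6, -3.7]
finger_gap: 0.388
gripper_force: 41.4
```

Run:
```python
from h import *
P=[]
for i in range(6):
    im=vision.snapshot("top" if i%2 else "scene");p=manip.sense();P.append(np.r_[p["tcp_pos"],p["tool_rot"][:2]])
    if i==0:s=im[:,:,::-1]
    if i==1:t=im[:,:,::-1]
print(np.round(P,4))
o=np.zeros((550,800,3),np.uint8);o[:500,:300]=crop(t,265,130,60,100,5);o[:550,305:780]=crop(s,325,150,95,110,5)
cv2.imwrite("pics/k6.png",o)
```

```text
[[ 0.5993  0.1332  0.1646 -0.0035  1.    ]
 [ 0.5995  0.1319  0.1648 -0.0029  1.    ]
 [ 0.5999  0.131   0.1651 -0.0022  1.    ]
 [ 0.6004  0.1305  0.1654 -0.0016  1.    ]
 [ 0.6008  0.1302  0.1657 -0.0012  1.    ]
 [ 0.6011  0.1301  0.1659 -0.001   1.    ]]
```

View pics/k6.png

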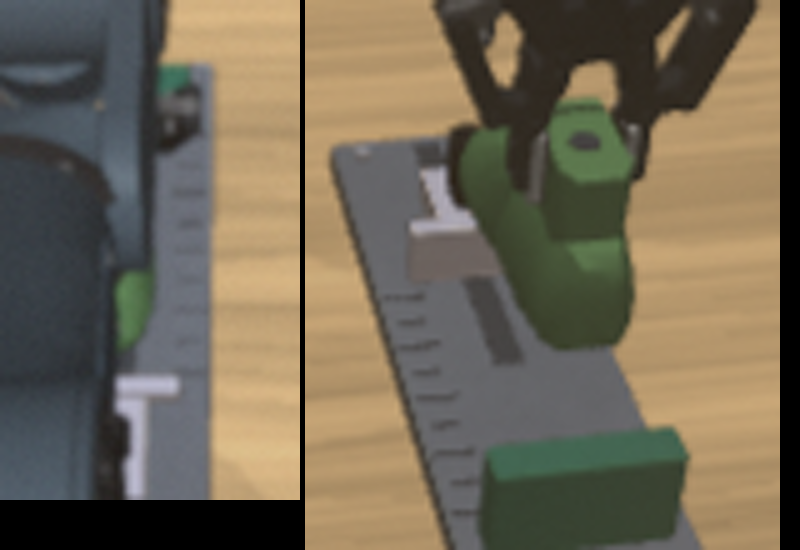

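Run:
```python
from h import *
print(px2w("top",(265+125/5-.4,130+348/5-.4),.122), px2w("top",(265+150/5-.4,130+375/5-.4),.058))
f=lambda p:((w2px("scene",p)[0]-[325,150]+.4)*5+[305,0]).round(1)
print("heel",f([.653,.13,.132]),"sole heel",f([.65,.13,.112]),"hole-ish",f([.6,.13,.197]))
```

```text
[0.49094748 0.12080743 0.122     ] [0.48459841 0.11064584 0.058     ]
heel [585.4 324.9] sole heel [578.9 354.8] hole-ish [567.2 133.4]
```

Run:
```python
from h import *
f=lambda p:((w2px("scene",p)[0]-[325,150]+.4)*5+[305,0]).round(1)
ft=lambda p:((w2px("top",p)[0]-[265,130]+.4)*5).round(1)
for y in(.10,.115,.13,.145):print(y,"toe",f([.469,y,.12]),ft([.469,y,.12]),"toe z.14",f([.475,y,.14]))
for x in (.57,.58,.60,.627,.63):print(x,"cone",f([x,.113,.197]),f([x,.147,.197]))
p=manip.sense();print(p["tcp_pos"],p["force"],p["ft_torque"],p["finger_gap"])
```

```text
0.1 toe [427.7 118.5] [159.2 384.9] toe z.14 [432.2  92.3]
0.115 toe [456.2 116.1] [134.1 384.7] toe z.14 [461.2  89.9]
0.13 toe [484.5 113.7] [109.1 384.6] toe z.14 [490.   87.5]
0.145 toe [512.8 111.3] [ 84.1 384.4] toe z.14 [518.8  85.1]
0.57 cone [512.3  98.9] [586.   92.6]
0.58 cone [517.8 111.2] [592.2 104.9]
0.6 cone [529.3 136.7] [605.  130.1]
0.627 cone [545.4 172.6] [623.1 165.7]
0.63 cone [547.2 176.7] [625.1 169.7]
[0.60108547 0.13005991 0.16592386] [ 0.07820131 -0.21380202 -4.1838423 ] [-0.01825983 -0.05839168 -0.01137017] 0.3875383941208315
```

Request:
drive_tool(
  deltas=[
    [[-1,0,10,0],[-2,0,25,0],[-2,0,45,0],[-2,0,65,0],[-2,0,80,0]],
  ],
)

```text
t: 9.92
tcp_pos: [0.6028, 0.1302, 0.0842]
tool_rot: [-0.001, 1.0, -0.0, -0.001]
force: [0.2, 0.1, -4.3]
finger_gap: 0.386
gripper_force: 41.3
```

Request:
drive_tool(
  deltas=[
    [[0,0,2,0],[0,0,4,0],[0,0,4,0],[0,0,4,0],[0,0,4,0]],
  ],
)

```text
t: 10.33
tcp_pos: [0.6045, 0.1311, 0.0835]
tool_rot: [-0.002, 1.0, 0.0, 0.001]
force: [-0.6, -0.8, -3.2]
finger_gap: 0.384
gripper_force: 41.4
```

Request:
drive_tool(
  deltas=[
    [[0,0,2,0],[0,0,4,0],[0,0,6,0],[0,0,6,0],[0,0,6,0]],
  ],
)

```text
t: 10.75
tcp_pos: [0.6034, 0.1312, 0.0761]
tool_rot: [-0.002, 1.0, -0.0, -0.0]
force: [-0.6, 0.3, -3.6]
finger_gap: 0.383
gripper_force: 41.4
```

Request:
drive_tool(
  deltas=[
    [[0,0,1,0],[0,0,2,0],[0,0,3,0],[0,0,3,0],[0,0,3,0]],
  ],
)

```text
t: 11.17
tcp_pos: [0.6037, 0.1312, 0.0735]
tool_rot: [-0.002, 1.0, 0.0, 0.0]
force: [-0.2, -0.3, -0.8]
finger_gap: 0.39
gripper_force: 41.5
```

Request:
drive_tool(
  deltas=[
    [[0,0,1,0],[0,0,1,0],[0,0,1,0]],
  ],
)

```text
t: 11.42
tcp_pos: [0.6037, 0.1311, 0.0734]
tool_rot: [-0.002, 1.0, -0.0, 0.0]
force: [-3.0, 0.4, 6.2]
finger_gap: 0.388
gripper_force: 42.2
```

Request:
drive_tool(
  deltas=[
    [[0,0,0,0],[0,0,0,0],[0,0,0,0],[0,0,-15,0],[0,0,-40,0]],
  ],
  jaw=60,
)

```text
t: 11.83
tcp_pos: [0.6014, 0.131, 0.1098]
tool_rot: [-0.001, 1.0, -0.0, -0.003]
force: [1.1, 1.1, -0.5]
finger_gap: 0.701
gripper_force: 0.0
```

Request:
drive_tool(
  deltas=[
    [[0,0,-30,0],[0,0,-55,0],[20,0,-60,0],[50,0,-60,0],[88,0,-60,0]],
  ],
)

```text
t: 12.25
tcp_pos: [0.5177, 0.1307, 0.1733]
tool_rot: [-0.001, 1.0, 0.0, 0.003]
force: [-0.9, 0.0, -0.1]
finger_gap: 0.702
gripper_force: 0.0
```

Request:
drive_tool(
  deltas=[
    [[38,0,0,0],[68,-1,0,0],[70,-1,0,0],[70,-1,0,0],[70,-1,0,0]],
  ],
  jaw=50,
)

```text
t: 12.67
tcp_pos: [0.4471, 0.1297, 0.1727]
tool_rot: [-0.002, 1.0, 0.0, 0.001]
force: [0.9, -0.4, 0.7]
finger_gap: 0.59
gripper_force: 0.0
```

Run:
```python
from h import *
s=vision.snapshot("scene")[:,:,::-1];t=vision.snapshot("top")[:,:,::-1]
p=manip.sense();print(p["tcp_pos"],p["tool_rot"],p["force"])
o=np.zeros((600,800,3),np.uint8);o[:550,:300]=crop(t,265,130,60,110,5);o[:600,305:780]=crop(s,325,150,95,120,5)
cv2.imwrite("pics/k7.png",o)
```

```text
[0.44791199 0.12965119 0.17259363] [-1.46420273e-03  9.99997872e-01  5.37277703e-05  1.45233471e-03] [-0.40010954 -0.33437589  0.27755862]
```

View pics/k7.png

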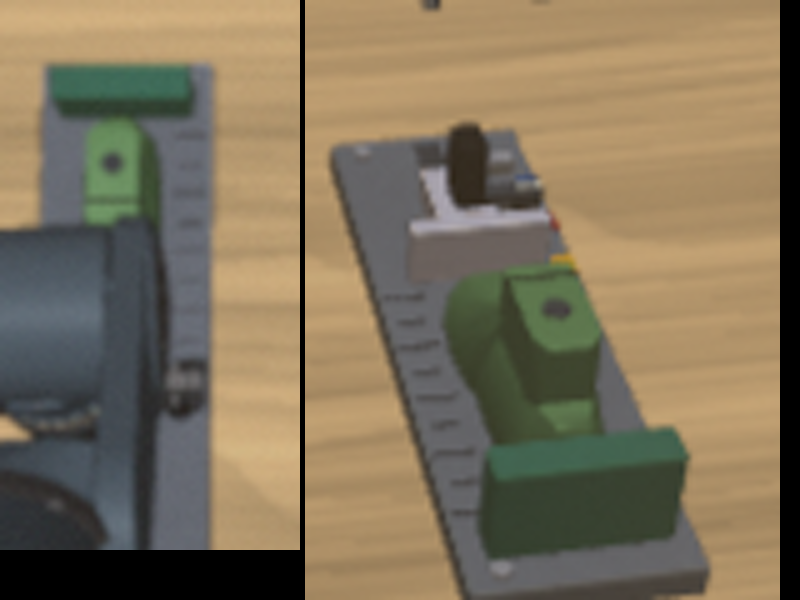

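Request:
drive_tool(
  deltas=[
    [[1,0,20,0],[2,0,50,0],[2,0,80,0],[2,0,104,0],[2,0,112,0]],
  ],
)

```text
t: 13.18
tcp_pos: [0.4436, 0.1294, 0.0573]
tool_rot: [-0.001, 1.0, -0.0, -0.002]
force: [-0.2, 0.3, 0.4]
finger_gap: 0.583
gripper_force: 0.0
```

Request:
drive_tool(
  deltas=[
    [[0,0,0,0],[0,0,0,0],[0,0,0,0]],
  ],
  jaw=22,
)

```text
t: 13.43
tcp_pos: [0.445, 0.1297, 0.0612]
tool_rot: [-0.002, 1.0, 0.0, 0.001]
force: [-1.0, 0.4, 0.8]
finger_gap: 0.256
gripper_force: 0.0
```

Request:
drive_tool(
  deltas=[
    [[0,0,0,0],[0,0,0,0],[0,0,0,0],[0,0,0,0]],
  ],
  jaw=10,
  force=45,
)

```text
t: 13.77
tcp_pos: [0.4449, 0.129, 0.0616]
tool_rot: [-0.002, 1.0, -0.0, 0.002]
force: [1.1, -4.5, 0.4]
finger_gap: 0.198
gripper_force: 47.4
```

Request:
drive_tool(
  deltas=[
    [[2,0,0,0],[3,0,0,0],[3,0,-4,0],[3,0,-8,0],[3,0,-12,0]],
  ],
)

```text
t: 14.18
tcp_pos: [0.4454, 0.1291, 0.0739]
tool_rot: [-0.002, 1.0, -0.0, 0.005]
force: [6.1, -5.5, -4.3]
finger_gap: 0.202
gripper_force: 46.9
```

Request:
drive_tool(
  deltas=[
    [[0,0,0,0],[-1,0,0,0],[-2,0,0,0],[-4,0,0,0],[-6,0,0,0]],
  ],
)

```text
t: 14.6
tcp_pos: [0.4513, 0.1291, 0.0738]
tool_rot: [-0.002, 1.0, -0.0, 0.005]
force: [6.0, -4.6, -2.8]
finger_gap: 0.201
gripper_force: 46.9
```

Request:
drive_tool(
  deltas=[
    [[-2,0,0,0],[-3,0,0,0],[-4,0,0,0],[-5,0,0,0],[-6,0,0,0]],
  ],
)

```text
t: 15.02
tcp_pos: [0.4559, 0.1291, 0.0736]
tool_rot: [-0.002, 1.0, -0.0, 0.004]
force: [3.8, -5.0, -2.7]
finger_gap: 0.202
gripper_force: 46.9
```

Request:
drive_tool(
  deltas=[
    [[-1,0,0,0],[-2,0,0,0],[-3,0,0,0],[-4,0,0,0],[-4,0,0,0]],
  ],
)

```text
t: 15.43
tcp_pos: [0.46, 0.1292, 0.0736]
tool_rot: [-0.002, 1.0, -0.0, 0.004]
force: [4.5, -4.4, -3.0]
finger_gap: 0.202
gripper_force: 46.9
```

Now creep until the jaw stalls on the last (expected TCP x ≈ 0.463).

Request:
drive_tool(
  deltas=[
    [[-1,0,0,0],[-1,0,0,0],[-2,0,0,0],[-3,0,0,0],[-3,0,0,0]],
  ],
)

```text
t: 15.85
tcp_pos: [0.4629, 0.1292, 0.0736]
tool_rot: [-0.002, 1.0, -0.0, 0.004]
force: [4.4, -3.5, -3.7]
finger_gap: 0.204
gripper_force: 46.9
```

Request:
drive_tool(
  deltas=[
    [[-1,0,0,0],[-1,0,0,0],[-2,0,0,0],[-2,0,0,0],[-2,0,0,0]],
  ],
)

```text
t: 16.27
tcp_pos: [0.4629, 0.1292, 0.073]
tool_rot: [-0.002, 1.0, -0.0, 0.002]
force: [3.1, -4.5, -2.8]
finger_gap: 0.204
gripper_force: 46.9
```

Request:
drive_tool(
  deltas=[
    [[-1,0,0,0],[-2,0,0,0],[-3,0,0,0],[-3,0,0,0],[-3,0,0,0]],
  ],
)

```text
t: 16.68
tcp_pos: [0.463, 0.1292, 0.0725]
tool_rot: [-0.002, 1.0, -0.0, -0.001]
force: [-1.6, -5.1, -2.8]
finger_gap: 0.2
gripper_force: 46.9
```

Request:
drive_tool(
  deltas=[
    [[0,0,1,0],[0,0,2,0],[0,0,4,0],[0,0,4,0],[0,0,4,0]],
  ],
)

```text
t: 17.1
tcp_pos: [0.463, 0.1292, 0.0696]
tool_rot: [-0.002, 1.0, -0.001, -0.001]
force: [-2.7, -6.1, 8.4]
finger_gap: 0.202
gripper_force: 48.5
```

Request:
drive_tool(
  deltas=[
    [[1,0,-1,0],[1,0,-1,0],[1,0,-1,0]],
  ],
)

```text
t: 17.35
tcp_pos: [0.463, 0.1292, 0.0699]
tool_rot: [-0.002, 1.0, -0.0, -0.0]
force: [0.4, -5.1, -3.0]
finger_gap: 0.202
gripper_force: 47.0
```

Request:
drive_tool(
  deltas=[
    [[0,0,0,0],[0,0,0,0],[0,0,0,0],[0,0,-20,0],[0,0,-50,0]],
  ],
  jaw=50,
)

```text
t: 17.77
tcp_pos: [0.4615, 0.1299, 0.118]
tool_rot: [-0.001, 1.0, 0.0, -0.003]
force: [1.1, -0.0, -0.5]
finger_gap: 0.583
gripper_force: 0.0
```

Request:
drive_tool(
  deltas=[
    [[0,0,-40,0],[20,0,-70,0],[20,35,-90,0],[20,72,-90,0],[20,110,-90,0]],
  ],
)

```text
t: 18.18
tcp_pos: [0.444, 0.241, 0.2118]
tool_rot: [-0.0, 1.0, 0.001, 0.002]
force: [1.6, -1.4, -0.1]
finger_gap: 0.586
gripper_force: 0.0
```

Request:
drive_tool(
  deltas=[
    [[10,38,0,0],[20,76,0,0],[30,114,0,0],[40,150,0,0],[40,150,0,0]],
  ],
)

```text
t: 18.6
tcp_pos: [0.4005, 0.3958, 0.2098]
tool_rot: [-0.005, 1.0, 0.002, 0.0]
force: [0.2, -1.2, 0.1]
finger_gap: 0.589
gripper_force: 0.0
```

Run:
```python
from h import *
s=vision.snapshot("scene")[:,:,::-1];t=vision.snapshot("top")[:,:,::-1]
p=manip.sense();print(p["tcp_pos"],p["t"],p["force"])
o=np.zeros((600,800,3),np.uint8);o[:600,:300]=crop(t,265,135,60,120,5);o[:600,305:780]=crop(s,325,150,95,120,5)
cv2.imwrite("pics/k8.png",o)
```

```text
[0.40152031 0.39090382 0.20926788] 18.7 [-0.21230469  0.09782714 -0.14544394]
```

View pics/k8.png

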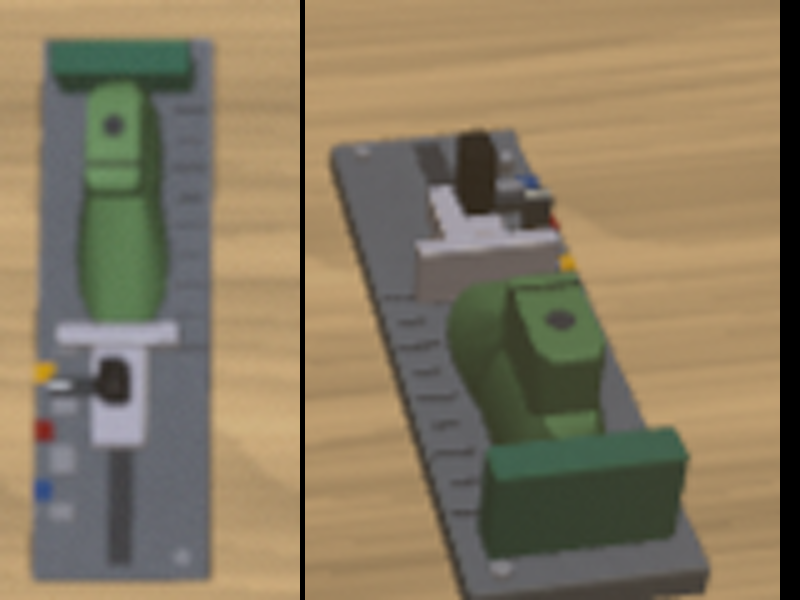

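The last sits square on the bed, with its heel at the stop (about (120,85) in the top view) and the jaw on its toe (about (118,330)). The robot is clear of everything, so I'm handing in.

```bash
python3 -c "
from station import manip
print(manip.sign_off())"
```

```text
the job is handed in; nothing more can be done
None
```

I handed the job in at about 18.7 s: the jaw was parked at red, the green last was stood on the bed, and the jaw was then eased back until it closed on the toe with the heel against the stop. The robot was clear of everything, and nothing I did went near the cream last, the jar or the brush.

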